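# Stow the glasses case through the sprung flap of the bedside box

## Robot

A 7-joint arm with a two-finger parallel gripper is mounted at the origin on the work surface. World frame = base frame: x ahead of the robot, y to its left, z up, the work surface at z = 0. Lengths are in mm, angles in rad, forces in N, time in s.
With the tool pointing down it reaches from about 425 to 1025 mm from the base axis. Payload 9.4 kg.
Tool frame: the origin (TCP) lies midway between the tips of the shut fingers; the grasp point (between the pads) lies 19 mm behind it; z points along the fingers, y is the line along which they close (so a half turn about z gives the same grasp; the last joint's range is limited). The gripper opens to 85 mm and grips with 20 to 120 N. Pads are 22 mm wide; open, the fingers measure 114 mm over their backs; the gripper's body (76 mm by 85 mm) begins 54 mm behind the grasp point. The pads swing forward as they close: fully open they stand 13 mm farther back than shut.
Start: joints at [-1.389, 0.599, -0.003, 1.599, 0.002, 0.943, -0.08], TCP at [185.547, 700.854, 231.275] pointing down, gripper open.
Joint ranges: [-2.57, 2.57], [-0.35, 1.97], [-1.29, 1.29], [0.11, 2.56], [-1.05, 4.19], [0.11, 1.86], [-2.63, 2.63]. Speed limits (rad/s): [2.22, 2.22, 3.01, 3.01, 3.14, 3.14, 3.14].

## Interface

Orientations are given as a 3x3 rotation matrix whose columns are the frame's x, y, z axes.
In Python, from workcell import readout, capture, calibration, ctrl, search_frame, pinpoint gives the robot as it stands.
- The arm moves only by the tool servo_tool, never from a script. Its argument "increments" is a list of rows, each a list of 7 numbers: the opening, from 0 (shut) to 1 (fully open), then the shift along the tool's x, y, z as a fraction of full scale, then the turn, a rotation vector about the tool's x, y, z as a fraction of full scale. In form: [[jaw, tx, ty, tz, ax, ay, az], ...]. A call has 1 to 12 rows; each row shifts and turns the commanded pose from where the row before left it, along the tool's axes as they then stand; what a row does not reach is not made up. Full scale, the value 1, is 30 mm for a shift and 6 degrees for a turn. A row lasts 1/12 s, in which the tool goes at most 41.7 mm and 7.16 degrees, less where a joint would pass 70% of its speed; a pose out of reach is approached as far as the arm can. A call with a number of a shift or a turn outside -1 to 1 is refused whole. A call with a gripper value outside its range is refused whole. The fingers move at their own pace and stop on an object; the grip force is fixed at half the most. Time passes only in rows, so rows that do not move let the fingers close. It gives the time, the measured TCP pose, the force, the opening and the grip force at its end, in the units of the state.
- readout.state(): the state, without advancing time (a new reading comes with each control period).
- capture(name): name is "side" or "top"; returns the picture (420x560x3 uint8, blue, green, red); there is no depth.
- calibration(name): a dict with "K" (3x3 intrinsics, pixels), "camera_from_world" (4x4, takes a point from world to camera coordinates). Camera axes: x right, y up, looking along -z (the intrinsics and any distortion apply to the point x, -y, -z); pixel columns grow to the right and rows downward; lengths in mm; the calibration is good to about 2 mm. A picture is of the moment at which its call begins. calibration takes no time and is no camera call.
- ctrl.close_job(): hands the job in; it is judged then, once.
Trained networks look in the newest picture that a camera, given by its name, has taken for a name from the list of things; names that differ only in an ending like _2 or _b are one class to them, and where a whole thing is asked for, a point or a joint stands for the part that bears it (a point fixed in the world has none). Each returns a list of dicts, best first, with "score" (0 to 1); they miss things now and then, are a little off and sometimes report something else, mostly with a low value. They report only what shows in the picture. A call takes as long as a camera call. They do not tell look-alikes from the thing itself.
- search_frame(camera, label): "centre" ([column, row] in pixels, amid what is visible of it).
- pinpoint(camera, label): "centre" ([column, row] in pixels: a listed point, or the origin of a listed thing).
The state is a dict: "time": time; "joint_positions": joint angles; "joint_velocities": joint speeds; "joint_torque": joint torques, N m; "ee_pos": TCP position; "tool_rot": TCP orientation; "contact_force": force on the tool from outside, world axes, zero at the start; "wrist_torque": the same for the moment, N m; "width": finger opening in mm; "grip_force": force on a finger pad.
Only numpy, scipy, OpenCV 4.12 (cv2) and the standard library are available. Lean on these libraries where they do the work, as an engineer would, in place of code of your own. Each camera call takes 0.05 s, during which the arm holds its last target. There are 200 camera calls.

## Task

Put the glasses case away in the wooden bedside box: draw the box's bolt back all the way so that it clears the entry, lay the case lengthwise on the box's sill and push it in through the sprung flap until it drops inside and the flap has closed behind it. Leave the bolt drawn, and leave the remote, candle, mug and clock as they are.

Things in the scene. Friction and masses are not known exactly. Their poses are not given: they have to be found in the camera images.
- box: Fixed wooden bedside box, 335 mm long (its x), 100 mm wide, 155 mm high at its rear half. Origin: at table level below the middle of the sill's inner edge. +x is the way in (away from the robot at yaw 0), +y left, z up; turned by up to 0.25 rad. Its lower part is a hollow base: floor at z = 8 mm, 76 mm wide, from x = -113 mm (under the sill) to x = 198 mm.
- sill (a point): Middle of the entry sill's top. A flat board, no lips, open above: top at z = 85 mm, 124 mm wide, box x from -125 mm to its inner edge at 0; past that edge the floor drops 77 mm. The case tips and falls in once its tail is wholly past the edge; half in, it can hang on the edge. On the sill's left edge a bolt guide block: x -29 to -3 mm, y 45 to 61 mm, top z = 121 mm.
- mouth (a point): Middle of the entry mouth, at box x = 32 mm, z = 115 mm. The mouth is 76 mm wide between 12 mm cheeks that begin at x = 0 and slant back as they rise, 60 mm high, and is filled by the flap. The chamber behind has a clear roof, top at z = 155 mm, beginning at x = 61 mm, so shut fingers pointing down can follow the case about 45 mm past the sill's inner edge.
- flap (a joint): Aluminium flap 70 mm wide, 80 mm long, filling the mouth at a slant, hinged at its top (box x = 62 mm, z = 145 mm), lower edge at x = 4 mm just above the sill. In rad: 0 closed, grows as the lower edge swings inwards (+x) and up, to 2.3. A spring shuts it: about 0.5 N at its lower edge starts it, rising to about 3 N; about 2 with the case under it.
- bolt (a joint): Steel slide bolt, a 12 mm rod across the sill before the flap (box x = -16 mm, z = 107 mm). In m: 0 fully in (rod tip at box y = -25 mm, blocking the mouth), grows as it is pulled to box +y (left), to its stop at 0.080 (tip at y = 55 mm, clear of the mouth). Slides with 2 N of friction, stays where left. Starts within 12 mm of fully in.
- bolt_grip (a point): Point on the axis of the bolt's upright round grip, 18 mm thick, at the outer (left) end of the rod, from z = 98 to 153 mm; this point is at z = 135 mm, box x = -16 mm, y = 100 mm + bolt value. Nothing is within 29 mm of the grip but the rod, whose top is at z = 113 mm.
- case: Hard grey glasses case, a rounded block 150 mm long (its x), 56 mm wide (y), 38 mm high (z), about 160 g, with edges rounded 10 mm; the same from either end. Origin: centre of its underside. It lies flat on the table to the left or right of the box, on the other side from the remote.
- remote: Bystander: flat black remote control with round buttons, 175 x 46 x 20 mm, lying flat. Origin: centre of its underside, x along its length.
- candle: Bystander: black jar candle with a wooden lid, 88 mm in diameter, 100 mm high, standing left of the box. Origin: centre of its underside.
- mug: Bystander: white mug, 80 mm in diameter, 90 mm high, standing right of the box. Origin: centre of its underside.
- clock: Bystander: white alarm clock, 50 x 110 x 70 mm, at the far right. Origin: centre of its underside.
Mind the look-alikes: they are no part of the job. What is shaped like the case but red or turquoise is not meant.

How it is judged (in metres and radians):
On the way, in this order (a step that is already met when the one before it is completed fails the run):
1. the bolt is drawn back clear of the mouth (at least 66 mm) (value of joint bolt above 0.066 m), for 0.2 s.
2. the case, entering over the sill, pushes the flap open (value of joint flap above 0.5 rad and x of case in the frame of box above -0.065 m and z of case in the frame of box above 0.04 m and y of case in the frame of box between -0.03 and 0.03 m), for 0.05 s.
At the end, for the whole second after the job is handed in: The case lies at rest inside the box, below the sill (its origin under 60 mm above the table), the flap is closed behind it (within 0.1 rad), and the bolt is still drawn (at least 66 mm) (x of case in the frame of box between -0.08 and 0.17 m and y of case in the frame of box between -0.042 and 0.042 m and z of case in the frame of box below 0.06 m and value of joint flap below 0.1 rad and value of joint bolt above 0.066 m and linear speed of case below 0.03 m/s); the robot touches nothing.
It fails at once if a bystander (remote, candle, mug or clock) is moved by more than 30 mm (distance of any of remote, candle, mug, clock from where it was at the start of the episode above 0.03 m).
It also fails if it takes over 59 s, if anything falls off the work surface, if the arm or the gripper's body presses on something with over 40 N, if the wrist force passes 120 N, or if a joint passes its speed limit or range.

## Working session

There is one attempt and no reset: what is moved stays moved. The work goes in short steps, Python scripts to look and compute and a tool call to move; the robot and the scene stay as the last step left them, time stands still between calls to the robot, and variables do not carry over. Pictures are saved under pics/ and viewed, at most 10 in all, crops included, and the job is handed in when it is done.

Besides the shell and the picture viewer there is one more tool, called by a JSON object that holds its "method" and its "body", one argument or row to a line. servo_tool: Moves the arm, as the interface text tells. Shift numbers are shares of 30 mm and turn numbers shares of 6 degrees, none past 1 either way. Its arguments: {"type":"object","properties":{"increments":{"type":"array"}},"required":["increments"]}

```bash
ls; mkdir -p pics; cat > h.py <<'E'
import numpy as np,cv2
from workcell import readout,capture,calibration,ctrl,search_frame,pinpoint
def proj(cam,P):
    c=calibration(cam);T=np.array(c["camera_from_world"]);q=T[:3,:3]@np.array(P,float)+T[:3,3]
    p=np.array(c["K"])@np.array([q[0],-q[1],-q[2]]);return p[:2]/p[2]
def back(cam,uv,z):
    c=calibration(cam);T=np.array(c["camera_from_world"]);d=np.linalg.inv(np.array(c["K"]))@np.array([uv[0],uv[1],1.])
    d=np.array([d[0],-d[1],-d[2]]);R=T[:3,:3];o=-R.T@T[:3,3];d=R.T@d
    return o+d*(z-o[2])/d[2]
E
python3 - <<'E'
from h import *
print(calibration("top").keys())
for c in("top","side"):
    cv2.imwrite(f"pics/{c}0.png",capture(c))
Z=dict(sill=85,mouth=115,bolt_grip=135,case=0,remote=0,candle=0,mug=0,clock=0,box=0)
for n,z in Z.items():
    for c in("top","side"):
        for r in pinpoint(c,n)[:3]: print(n,c,np.round(r["centre"]),round(r["score"],2),np.round(back(c,r["centre"],z)))
s=readout.state();print(s["time"],s["ee_pos"],np.round(s["tool_rot"],2),s["width"])
E
```

```text
pics
dict_keys(['K', 'camera_from_world'])
sill side [322. 219.] 0.95 [569. -36.  85.]
mouth top [280. 159.] 0.68 [657. -34. 115.]
mouth side [349. 206.] 0.86 [652. -27. 115.]
bolt_grip top [252. 183.] 0.54 [575.  53. 135.]
bolt_grip side [318. 184.] 0.71 [585.  83. 135.]
case top [207. 278.] 0.81 [297. 211.   0.]
case top [134. 288.] 0.7 [269. 445.   0.]
case top [172. 229.] 0.6 [458. 327.   0.]
case side [224. 213.] 0.97 [301. 189.   0.]
case side [262. 188.] 0.59 [444. 333.   0.]
case side [207. 178.] 0.58 [256. 445.   0.]
remote top [376. 228.] 0.6 [ 447. -349.    0.]
remote side [306. 323.] 0.95 [ 456. -354.    0.]
candle top [148. 181.] 0.98 [623. 415.   0.]
candle side [307. 174.] 0.57 [625. 411.   0.]
mug top [372. 173.] 0.7 [ 636. -346.    0.]
mug side [373. 312.] 0.87 [ 628. -346.    0.]
mug side [321. 221.] 0.6 [599.  83.   0.]
clock top [413. 190.] 0.56 [ 575. -481.    0.]
clock side [364. 356.] 0.97 [ 562. -482.    0.]
box top [283. 182.] 0.66 [612. -42.   0.]
box top [249. 183.] 0.17 [609.  70.   0.]
box side [340. 240.] 0.56 [630. -31.   0.]
1.0 [185.55444063 700.87307788 231.32705499] [[-0.97  0.26  0.  ]
 [ 0.26  0.97  0.  ]
 [-0.    0.   -1.  ]] 85.01748930169228
```

View pics/top0.png

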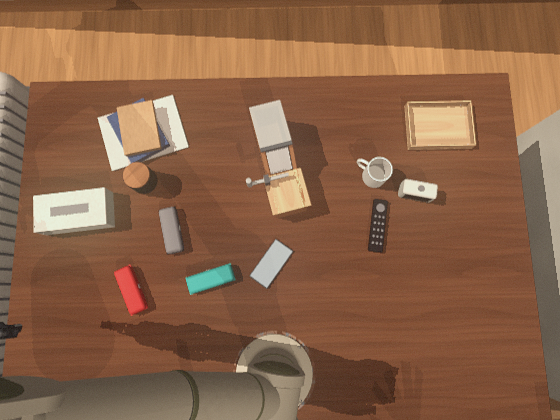

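View pics/side0.png

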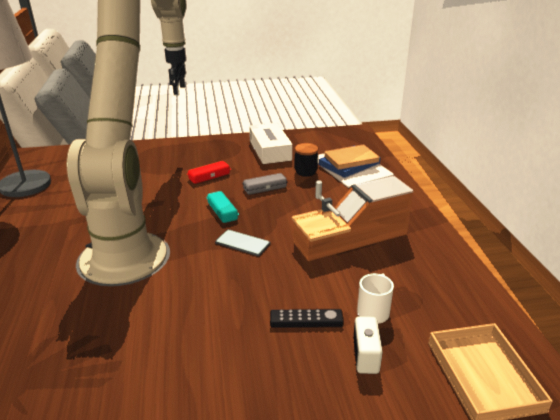

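The top picture shows the grey case at about (172,230), left of the box, with the sill at (290,192), the bolt grip at (250,182) and the remote, mug and clock to the right. The red and turquoise look-alikes are at (131,290) and (210,278). Next I'll crop the box and case for exact poses.

```bash
python3 - <<'E'
from h import *
im=cv2.imread("pics/top0.png")
a=cv2.resize(im[90:220,240:320],None,fx=4.6,fy=4.6,interpolation=cv2.INTER_CUBIC)
b=cv2.resize(im[195:265,145:200],None,fx=6,fy=6,interpolation=cv2.INTER_CUBIC)
o=np.zeros((600,720,3),np.uint8);o[:a.shape[0],:a.shape[1]]=a;o[:b.shape[0],375:375+b.shape[1]]=b
cv2.imwrite("pics/crop0.png",o)
print(np.array(calibration("top")["K"]))
for c in("top","side"):
  T=np.array(calibration(c)["camera_from_world"]);print(c,-T[:3,:3].T@T[:3,3])
E
```

```text
[[413.34690161   0.         281.59422501]
 [  0.         413.34690161 212.17585422]
 [  0.           0.           1.        ]]
top [ 263.95631632  -30.49563269 1358.44863041]
side [  248.35388628 -1243.7630771    874.21882563]
```

View pics/crop0.png

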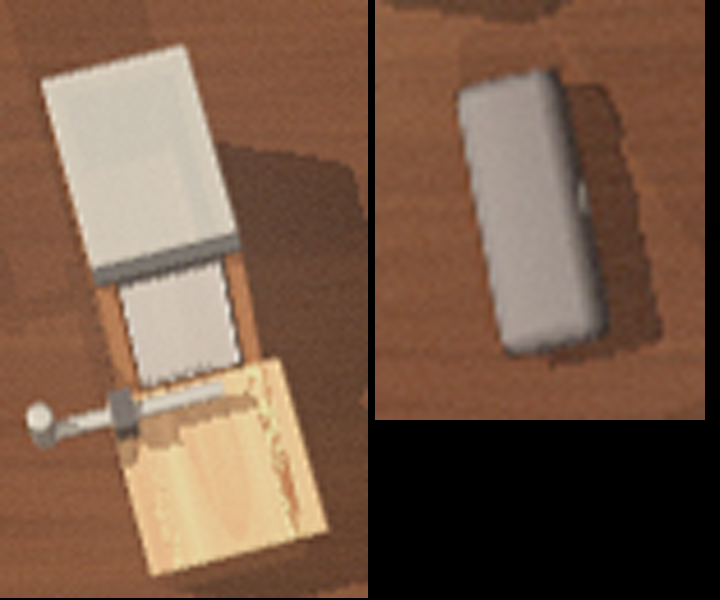

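The crop shows the sill as a quad with corners near (152,576), (327,530) and (280,360), and the bolt grip top at (40,418). The roof is a quad and the grey case is upright, leaning slightly left. Next I'll fit the poses.

```bash
cat > fit.py <<'E'
from h import *
from scipy.optimize import least_squares,minimize
def boxfit():
    C=[((152,576),(-125,62,85)),((327,530),(-125,-62,85)),((280,360),(0,-62,85)),((42,80),(210,50,155)),((185,46),(210,-50,155)),((240,238),(61,-50,155)),((95,270),(61,50,155))]
    W=lambda p,q:[p[0]+np.cos(p[2])*q[0]-np.sin(p[2])*q[1],p[1]+np.sin(p[2])*q[0]+np.cos(p[2])*q[1],q[2]]
    f=lambda p:np.concatenate([proj("top",W(p,q))-((np.array(u)+.5)/4.6-.5+[240,90]) for u,q in C])
    r=least_squares(f,[620,-35,.2],x_scale=[10,10,.1]);return r.x,f(r.x).reshape(-1,2),W
def casemask(im,c,roi):
    x0,y0,x1,y1=roi;h=cv2.cvtColor(im,cv2.COLOR_BGR2HSV);m=np.zeros(im.shape[:2],np.uint8)
    m[y0:y1,x0:x1]=(h[y0:y1,x0:x1,1]<85);n,l,s,_=cv2.connectedComponentsWithStats(m)
    return (l==1+np.argmax(s[1:,4])).astype(np.uint8)
def hull(c,p,z0=0):
    S=[];d=10
    t=np.linspace(0,2*np.pi,12,endpoint=False)
    for x in(-65,65):
     for y in(-18,18):
      for z in(10,28):
       for a in t:
        for e in(-np.pi/2,-.8,-.4,0,.4,.8,np.pi/2):
         X=x+d*np.cos(e)*np.cos(a);Y=y+d*np.cos(e)*np.sin(a)
         S.append([p[0]+np.cos(p[2])*X-np.sin(p[2])*Y,p[1]+np.sin(p[2])*X+np.cos(p[2])*Y,z0+z+d*np.sin(e)])
    S=np.array(S);k=calibration(c);T=np.array(k["camera_from_world"]);q=(T[:3,:3]@S.T).T+T[:3,3]
    q=(np.array(k["K"])@(q*[1,-1,-1]).T).T;return cv2.convexHull((q[:,:2]/q[:,2:]).astype(np.float32))[:,0]
def casefit(ims,p0,z0=0):
    M={c:cv2.resize(casemask(im,c,roi),None,fx=4,fy=4,interpolation=cv2.INTER_NEAREST) for c,(im,roi) in ims.items()}
    def cost(p):
        s=0
        for c,m in M.items():
            o=np.zeros_like(m);cv2.fillPoly(o,[np.round((hull(c,p,z0)*4+1.5)).astype(np.int32)],1)
            s+=1-(o&m).sum()/(o|m).sum()
        return s
    sim=np.array([p0]+[np.array(p0)+d for d in([12,0,0],[0,12,0],[0,0,.1])])
    r=minimize(cost,p0,method="Nelder-Mead",options=dict(initial_simplex=sim,xatol=.05,fatol=1e-4));return r.x,r.fun
E
python3 - <<'E'
from fit import *
p,e,W=boxfit();print(p);print(np.round(e,1).tolist())
u=(np.array([40,418])+.5)/4.6-.5+[240,90];g=back("top",u,153);R=np.array([[np.cos(p[2]),np.sin(p[2])],[-np.sin(p[2]),np.cos(p[2])]]);print("grip",g,R@(g[:2]-p[:2]))
t=cv2.imread("pics/top0.png");s=cv2.imread("pics/side0.png")
it=(t,(150,198,195,262));is_=(s,(238,172,292,196))
print(casemask(*[t,"top",it[1]]).sum(),casemask(s,"side",is_[1]).sum())
print(casefit({"top":it},[455,330,.2]));print(casefit({"side":is_},[455,330,.2]));print(casefit({"top":it,"side":is_},[455,330,.2]))
E
```

```text
[ 6.23064118e+02 -3.84186207e+01  2.34132028e-01]
[[-0.3, -0.8], [-0.1, -0.6], [-0.3, -0.8], [-0.0, -0.8], [0.1, -1.0], [0.4, 1.5], [0.2, 2.5]]
grip [579.04980116  62.04145881 153.        ] [-19.50681714 107.93040221]
837 606
(array([4.52900484e+02, 3.25488830e+02, 2.07416733e-01]), np.float64(0.04461261261261262))
(array([4.53812250e+02, 3.30961208e+02, 2.30127703e-01]), np.float64(0.0621287369753627))
(array([4.53698601e+02, 3.27686848e+02, 2.20757520e-01]), np.float64(0.14478764922880394))
```

```bash
cat > go.py <<'E'
from h import *
B=np.array([620.5,-38.4]);Y=.234
R=np.array([[np.cos(Y),-np.sin(Y)],[np.sin(Y),np.cos(Y)]])
def w(bx,by,z): return [*(B+R@[bx,by]),z]
def st():
    s=readout.state();T=np.array(s["tool_rot"]);p=np.array(s["ee_pos"])
    print("t",round(s["time"],2),"ee",np.round(p,1),"box",np.round(R.T@(p[:2]-B),1),"F",np.round(s["contact_force"],1),"w",round(s["width"],1))
    return p,T
def go(P,yaw=Y):
    p,T=st();G=np.array([[-np.cos(yaw),-np.sin(yaw),0],[-np.sin(yaw),np.cos(yaw),0],[0,0,-1]]).T
    r=cv2.Rodrigues(T.T@G)[0].ravel()/np.radians(6);d=G.T@(np.array(P)-p)/30
    print("turn",np.round(r,3),"shift(after turn)",np.round(d,3))
E
python3 -c "
from go import *
go([579,62,118])"
```

```text
t 1.0 ee [185.6 700.9 231.3] box [-251.7  820. ] F [-1.5 -0.1 -0.3] w 85.0
turn [ 1.000e-03  1.000e-03 -4.705e+00] shift(after turn) [ -7.82  -23.756   3.778]
```

{"method": "servo_tool", "body": {
  "increments": [
    [0.6,0,0,0,0,0,-0.941],
    [0.6,0,0,0,0,0,-0.941],
    [0.6,0,0,0,0,0,-0.941],
    [0.6,0,0,0,0,0,-0.941],
    [0.6,0,0,0,0,0,-0.941],
    [0.6,-0.3,-0.9,0,0,0,0],
    [0.6,-0.3,-0.9,0,0,0,0],
    [0.6,-0.3,-0.9,0,0,0,0],
    [0.6,-0.3,-0.9,0,0,0,0],
    [0.6,-0.3,-0.9,0,0,0,0],
    [0.6,-0.3,-0.9,0,0,0,0],
    [0.6,-0.3,-0.9,0,0,0,0]
  ]
}}

```text
time: 2.0
ee_pos: [291.3, 530.4, 231.4]
tool_rot: [[-0.973, -0.232, 0.0], [-0.232, 0.973, 0.0], [-0.0, 0.0, -1.0]]
contact_force: [-0.1, -0.7, 0.0]
width: 51.5
grip_force: 0.0
```

{"method": "servo_tool", "body": {
  "increments": [
    [0.6,-0.3,-0.9,0,0,0,0],
    [0.6,-0.3,-0.9,0,0,0,0],
    [0.6,-0.3,-0.9,0,0,0,0],
    [0.6,-0.3,-0.9,0,0,0,0],
    [0.6,-0.3,-0.9,0,0,0,0],
    [0.6,-0.3,-0.9,0,0,0,0],
    [0.6,-0.3,-0.9,0,0,0,0],
    [0.6,-0.3,-0.9,0,0,0,0],
    [0.6,-0.3,-0.9,0,0,0,0],
    [0.6,-0.3,-0.9,0,0,0,0],
    [0.6,-0.3,-0.9,0,0,0,0],
    [0.6,-0.3,-0.9,0,0,0,0]
  ]
}}

```text
time: 3.0
ee_pos: [471.5, 240.3, 231.5]
tool_rot: [[-0.973, -0.232, 0.0], [-0.232, 0.973, 0.0], [-0.001, 0.0, -1.0]]
contact_force: [0.5, -0.1, -0.7]
width: 51.4
grip_force: 0.0
```

{"method": "servo_tool", "body": {
  "increments": [
    [0.6,-0.3,-0.9,0,0,0,0],
    [0.6,-0.3,-0.9,0,0,0,0],
    [0.6,-0.3,-0.9,0,0,0,0],
    [0.6,-0.3,-0.9,0,0,0,0],
    [0.6,-0.3,-0.9,0,0,0,0],
    [0.6,-0.3,-0.9,0,0,0,0],
    [0.6,0,0,0,0,0,0],
    [0.6,0,0,0,0,0,0]
  ]
}}

```text
time: 3.67
ee_pos: [561.6, 94.6, 231.3]
tool_rot: [[-0.974, -0.228, 0.0], [-0.228, 0.974, -0.0], [-0.0, -0.0, -1.0]]
contact_force: [-0.3, 0.9, -0.2]
width: 51.2
grip_force: 0.0
```

```bash
python3 -c "
from go import *
go([579,62,118])
for c in('top','side'):
  im=capture(c)
  cv2.imwrite('pics/%s1.png'%c,im)
  for r in pinpoint(c,'bolt_grip')[:2]: print(c,r['score'],r['centre'],back(c,r['centre'],135))
  print(proj(c,w(-16,108,135)))
"
```

```text
t 3.67 ee [561.6  94.6 231.3] box [-26.5 143. ] F [-0.3  0.9 -0.2] w 51.2
turn [-0.004  0.002 -0.034] shift(after turn) [-0.313 -1.192  3.775]
top 0.39 [250.5, 184.5] [571.00234388  56.83344747 135.        ]
[248.46988232 181.70463192]
side 0.75 [321.1, 184.3] [593.42743263  80.91739658 135.        ]
[318.10222756 187.49425475]
```

{"method": "servo_tool", "body": {
  "increments": [
    [0.6,-0.31,-1,0,0,0,0],
    [0.6,0,-0.19,0.3,0,0,0],
    [0.6,0,0,0.8,0,0,0],
    [0.6,0,0,0.8,0,0,0],
    [0.6,0,0,0.7,0,0,0],
    [0.6,0,0,0.6,0,0,0],
    [0.6,0,0,0.57,0,0,0],
    [0.6,0,0,0,0,0,0]
  ]
}}

```text
time: 4.53
ee_pos: [576.3, 64.6, 115.3]
tool_rot: [[-0.972, -0.233, -0.005], [-0.233, 0.972, -0.001], [0.005, 0.0, -1.0]]
contact_force: [-0.9, -0.7, -0.8]
width: 51.1
grip_force: 0.0
```

{"method": "servo_tool", "body": {
  "increments": [
    [0,0,0,0,0,0,0],
    [0,0,0,0,0,0,0],
    [0,0,0,0,0,0,0],
    [0,0,0,0,0,0,0],
    [0,0,0,0,0,0,0],
    [0,0,0,0,0,0,0]
  ]
}}

```text
time: 5.03
ee_pos: [578.8, 64.2, 119.5]
tool_rot: [[-0.973, -0.232, 0.002], [-0.232, 0.973, 0.001], [-0.002, 0.0, -1.0]]
contact_force: [-1.9, 0.8, 7.6]
width: 16.4
grip_force: 58.5
```

{"method": "servo_tool", "body": {
  "increments": [
    [0,0,0.3,0,0,0,0],
    [0,0,0.4,0,0,0,0],
    [0,0,0.4,0,0,0,0],
    [0,0,0.4,0,0,0,0],
    [0,0,0.4,0,0,0,0],
    [0,0,0.2,0,0,0,0],
    [0,0,0.1,0,0,0,0],
    [0,0,0.1,0,0,0,0],
    [0,0,0,0,0,0,0],
    [0,0,0,0,0,0,0],
    [0,0,0,0,0,0,0]
  ]
}}

```text
time: 5.95
ee_pos: [562.4, 131.3, 119.5]
tool_rot: [[-0.973, -0.232, 0.001], [-0.232, 0.973, 0.001], [-0.001, 0.0, -1.0]]
contact_force: [-2.6, 1.0, 7.6]
width: 16.6
grip_force: 58.9
```

```bash
python3 -c "
from go import *
st()"
```

```text
t 5.95 ee [562.4 131.3 119.5] box [-17.1 178.6] F [-2.6  1.   7.6] w 16.6
```

{"method": "servo_tool", "body": {
  "increments": [
    [0,0,0.07,0,0,0,0],
    [0,0,0,0,0,0,0],
    [0,0,0,0,0,0,0]
  ]
}}

```text
time: 6.2
ee_pos: [562.0, 132.9, 119.5]
tool_rot: [[-0.973, -0.231, 0.001], [-0.231, 0.973, 0.0], [-0.001, -0.0, -1.0]]
contact_force: [-2.5, -0.1, 8.7]
width: 16.5
grip_force: 58.9
```

{"method": "servo_tool", "body": {
  "increments": [
    [0.6,0,0,0,0,0,0],
    [0.6,0,0,0,0,0,0],
    [0.6,0,0,0,0,0,0],
    [0.6,0,0,-0.5,0,0,0],
    [0.6,0,0,-0.9,0,0,0],
    [0.6,0,0,-0.9,0,0,0],
    [0.6,0,0,-0.7,0,0,0],
    [1,0,0,0,0,0,0]
  ]
}}

```text
time: 6.87
ee_pos: [563.7, 133.4, 212.3]
tool_rot: [[-0.973, -0.231, 0.006], [-0.231, 0.973, 0.002], [-0.006, 0.0, -1.0]]
contact_force: [0.9, -0.0, -0.2]
width: 61.9
grip_force: 0.0
```

```bash
python3 -c "
from go import *
go([424.3,320.9,2])
a=capture('top');b=capture('side')
o=np.hstack([cv2.resize(a[90:220,220:320],None,fx=4,fy=4),cv2.resize(b[150:280,280:380],None,fx=4,fy=4)])
cv2.imwrite('pics/bolt.png',o[:590])
"
```

```text
t 6.87 ee [563.7 133.4 212.3] box [-15.4 180.3] F [ 0.9 -0.  -0.2] w 61.9
turn [ 0.004  0.06  -0.004] shift(after turn) [3.071 7.155 7.008]
```

View pics/bolt.png

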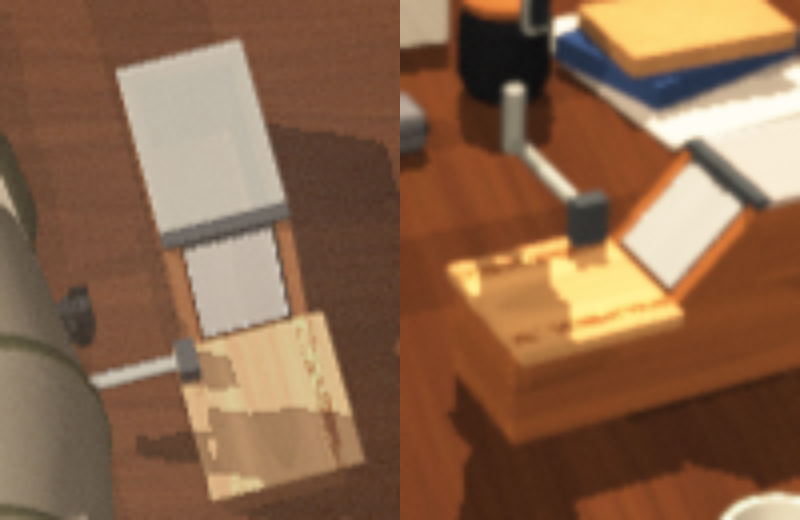

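The bolt is fully drawn: in the side half the rod's tip sits in the guide block at (587,215), and the sill is clear. Next comes the case.

{"method": "servo_tool", "body": {
  "increments": [
    [1,0.3,0.7,0,0,0,0],
    [1,0.4,0.9,0,0,0,0],
    [1,0.4,0.9,0,0,0,0],
    [1,0.4,0.9,0,0,0,0],
    [1,0.4,0.9,0,0,0,0],
    [1,0.4,0.9,0,0,0,0],
    [1,0.4,0.9,0.5,0,0,0],
    [1,0.3,0.8,0.8,0,0,0],
    [1,0.07,0.25,0.8,0,0,0],
    [1,0,0,0.8,0,0,0],
    [1,0,0,0,0,0,0],
    [1,0,0,0,0,0,0]
  ]
}}

```text
time: 7.97
ee_pos: [421.4, 319.4, 119.7]
tool_rot: [[-0.973, -0.232, -0.003], [-0.232, 0.973, -0.003], [0.004, -0.002, -1.0]]
contact_force: [0.7, 0.2, -0.1]
width: 85.5
grip_force: 0.0
```

```bash
python3 -c "
from go import *
go([424.3,320.9,2])
a=capture('top');b=capture('side')
o=np.hstack([cv2.resize(a[185:275,120:220],None,fx=4,fy=4),cv2.resize(b[130:220,210:310],None,fx=4,fy=4)])
cv2.imwrite('pics/case.png',o)
"
```

```text
t 7.97 ee [421.4 319.4 119.7] box [-110.7  394.2] F [ 0.7  0.2 -0.1] w 85.5
turn [-0.022 -0.037  0.002] shift(after turn) [-0.105  0.028  3.922]
```

View pics/case.png

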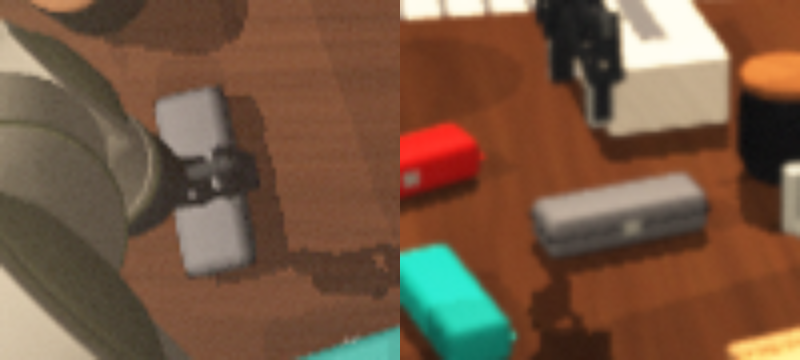

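The open gripper is above the grey case, at (215,175) in the left half, straddling its width as planned. Descending and closing.

{"method": "servo_tool", "body": {
  "increments": [
    [1,-0.1,0,0.7,0,0,0],
    [1,0,0,0.8,0,0,0],
    [1,0,0,0.8,0,0,0],
    [1,0,0,0.7,0,0,0],
    [1,0,0,0.5,0,0,0],
    [1,0,0,0.3,0,0,0],
    [1,0,0,0.1,0,0,0],
    [1,0,0,0,0,0,0]
  ]
}}

```text
time: 8.73
ee_pos: [425.8, 320.9, 4.5]
tool_rot: [[-0.973, -0.231, 0.0], [-0.231, 0.973, 0.0], [-0.0, 0.0, -1.0]]
contact_force: [1.2, -0.7, 0.3]
width: 85.3
grip_force: 0.0
```

{"method": "servo_tool", "body": {
  "increments": [
    [0,0,0,0,0,0,0],
    [0,0,0,0,0,0,0],
    [0,0,0,0,0,0,0],
    [0,0,0,0,0,0,0],
    [0,0,0,0,0,0,0]
  ]
}}

```text
time: 9.15
ee_pos: [425.9, 321.3, 5.5]
tool_rot: [[-0.973, -0.231, 0.002], [-0.231, 0.973, 0.001], [-0.002, 0.001, -1.0]]
contact_force: [-1.3, -1.1, 7.4]
width: 55.2
grip_force: 63.0
```

{"method": "servo_tool", "body": {
  "increments": [
    [0,0,0,-0.4,0,0,0],
    [0,0,0,-0.8,0,0,0],
    [0,0,0,-0.9,0,0,0],
    [0,0,0,-0.9,0,0,0],
    [0,0,0,-0.9,0,0,0],
    [0,0,0,-0.9,0,0,0],
    [0,0,0,-0.8,0,0,0],
    [0,0,0,-0.4,0,0,0],
    [0,0,0,0,0,0,0]
  ]
}}

```text
time: 9.9
ee_pos: [426.3, 321.7, 187.6]
tool_rot: [[-0.973, -0.231, 0.004], [-0.231, 0.973, 0.004], [-0.005, 0.002, -1.0]]
contact_force: [0.1, 0.1, -2.1]
width: 55.3
grip_force: 63.9
```

```bash
python3 -c "
from go import *
go(w(-115,0,98))
"
```

```text
t 9.9 ee [426.3 321.7 187.6] box [-105.4  395.3] F [ 0.1  0.1 -2.1] w 55.3
turn [ 0.024  0.047 -0.005] shift(after turn) [  0.32  -13.175   2.985]
```

{"method": "servo_tool", "body": {
  "increments": [
    [0,0.1,-0.6,0,0,0,0],
    [0,0.1,-1,0,0,0,0],
    [0,0.1,-1,0,0,0,0],
    [0,0,-1,0,0,0,0],
    [0,0,-1,0,0,0,0],
    [0,0,-1,0,0,0,0],
    [0,0,-1,0,0,0,0],
    [0,0,-1,0,0,0,0],
    [0,0,-1,0,0,0,0],
    [0,0,-1,0,0,0,0],
    [0,0,-1,0,0,0,0],
    [0,0,-1,0,0,0,0]
  ]
}}

```text
time: 10.9
ee_pos: [496.7, -21.2, 183.4]
tool_rot: [[-0.973, -0.232, -0.001], [-0.232, 0.973, -0.0], [0.001, 0.0, -1.0]]
contact_force: [0.5, -0.2, -1.5]
width: 55.2
grip_force: 64.0
```

{"method": "servo_tool", "body": {
  "increments": [
    [0,0,-0.9,0,0,0,0],
    [0,0,-0.6,0.2,0,0,0],
    [0,0,0,0.6,0,0,0],
    [0,0,0,0.7,0,0,0],
    [0,0,0,0.6,0,0,0],
    [0,0,0,0.4,0,0,0],
    [0,0,0,0,0,0,0],
    [0,0,0,0,0,0,0]
  ]
}}

```text
time: 11.57
ee_pos: [506.8, -63.3, 108.3]
tool_rot: [[-0.973, -0.232, -0.002], [-0.232, 0.973, 0.0], [0.002, 0.001, -1.0]]
contact_force: [-0.7, -0.6, -1.9]
width: 55.0
grip_force: 63.9
```

```bash
python3 -c "
from go import *
go(w(-115,0,93))
a=capture('top');b=capture('side')
o=np.hstack([cv2.resize(a[130:260,230:330],None,fx=4,fy=4),cv2.resize(b[150:280,260:360],None,fx=4,fy=4)])
cv2.imwrite('pics/sill.png',o)
"
```

```text
t 11.57 ee [506.8 -63.3 108.3] box [-116.3    2.1] F [-0.7 -0.6 -1.9] w 55.0
turn [ 0.006 -0.022  0.001] shift(after turn) [-0.045 -0.071  0.511]
```

View pics/sill.png

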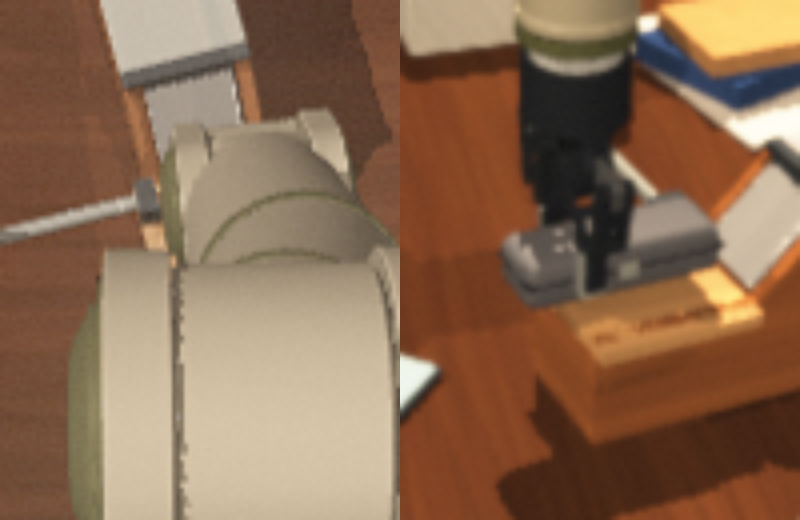

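The case is held level just above the sill, at (610,250) in the right half, with its nose toward the flap. I'll lower it and drive it in while still gripped.

{"method": "servo_tool", "body": {
  "increments": [
    [0,0,-0.07,0.2,0,0,0],
    [0,0,0,0.2,0,0,0],
    [0,0,0,0.06,0,0,0],
    [0,0,0,0,0,0,0],
    [0,-0.2,0,0,0,0,0],
    [0,-0.2,0,0,0,0,0],
    [0,-0.2,0,0,0,0,0],
    [0,0,0,0,0,0,0]
  ]
}}

```text
time: 12.33
ee_pos: [527.6, -60.7, 95.6]
tool_rot: [[-0.973, -0.232, 0.002], [-0.232, 0.973, 0.0], [-0.002, -0.0, -1.0]]
contact_force: [0.2, -0.6, -0.8]
width: 55.1
grip_force: 64.0
```

```bash
python3 -c "
from go import *
go(w(-45,0,92))
"
```

```text
t 12.33 ee [527.6 -60.7  95.6] box [-95.5  -0.2] F [ 0.2 -0.6 -0.8] w 55.1
turn [-0.002  0.018  0.006] shift(after turn) [-1.684  0.005  0.12 ]
```

{"method": "servo_tool", "body": {
  "increments": [
    [0,-0.2,0,0.05,0,0,0],
    [0,-0.2,0,0,0,0,0],
    [0,-0.2,0,0,0,0,0],
    [0,-0.2,0,0,0,0,0],
    [0,-0.2,0,0,0,0,0],
    [0,-0.2,0,0,0,0,0],
    [0,-0.2,0,0,0,0,0],
    [0,-0.1,0,0,0,0,0],
    [0,0,0,0,0,0,0],
    [0,0,0,0,0,0,0]
  ]
}}

```text
time: 13.17
ee_pos: [569.3, -50.8, 93.8]
tool_rot: [[-0.973, -0.232, -0.0], [-0.232, 0.973, -0.0], [0.0, 0.0, -1.0]]
contact_force: [-1.8, 0.6, -1.1]
width: 55.3
grip_force: 63.8
```

```bash
python3 -c "
from go import *
go(w(-45,0,92))
a=capture('top');b=capture('side')
o=np.hstack([cv2.resize(a[100:230,230:330],None,fx=4,fy=4),cv2.resize(b[150:280,290:390],None,fx=4,fy=4)])
cv2.imwrite('pics/in.png',o)
"
```

```text
t 13.17 ee [569.3 -50.8  93.8] box [-52.6  -0.2] F [-1.8  0.6 -1.1] w 55.3
turn [ 0.    -0.003  0.   ] shift(after turn) [-0.255  0.007  0.06 ]
```

View pics/in.png

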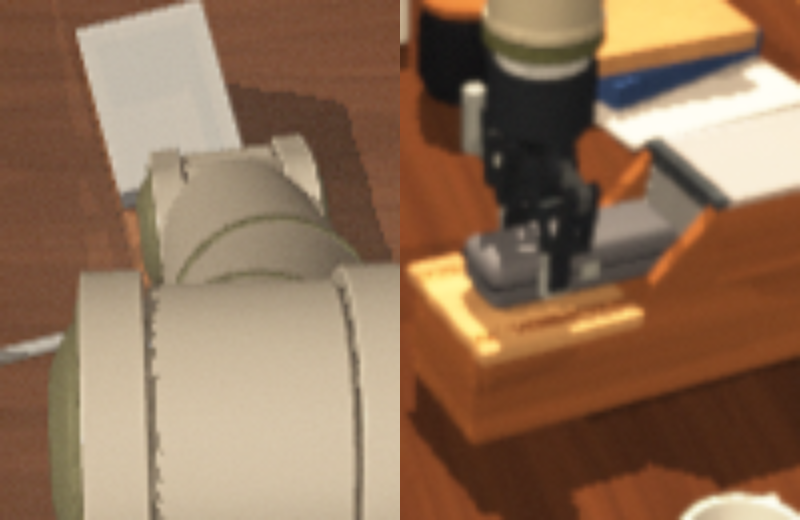

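The case's nose is through the mouth and holds the flap up, around (680,200) in the right half. I'll go a bit deeper, release, and come round behind it.

{"method": "servo_tool", "body": {
  "increments": [
    [0,-0.15,0,0.06,0,0,0],
    [0,-0.1,0,0,0,0,0],
    [0,0,0,0,0,0,0],
    [0.8,0,0,0,0,0,0],
    [0.8,0,0,0,0,0,0],
    [0.8,0,0,0,0,0,0],
    [0.8,0,0,0,0,0,0],
    [0.8,0,0,-0.4,0,0,0],
    [0.8,0,0,-0.7,0,0,0],
    [0.8,0,0,-0.8,0,0,0],
    [0.5,0,0,-0.4,0,0,0],
    [0,0,0,0,0,0,0]
  ]
}}

```text
time: 14.27
ee_pos: [578.4, -49.2, 163.9]
tool_rot: [[-0.973, -0.232, 0.005], [-0.232, 0.973, -0.0], [-0.005, -0.001, -1.0]]
contact_force: [-0.1, 0.3, 0.4]
width: 45.2
grip_force: 0.0
```

{"method": "servo_tool", "body": {
  "increments": [
    [0,0.5,0,0,0,0,0],
    [0,0.9,0,0,0,0,0],
    [0,0.8,0,0,0,0,0],
    [0,0.4,0,0,0,0,0],
    [0,0,0,0,0,0,0],
    [0,0,0,0,0,0,0]
  ]
}}

```text
time: 14.77
ee_pos: [501.4, -67.2, 161.1]
tool_rot: [[-0.973, -0.232, 0.001], [-0.232, 0.973, 0.0], [-0.001, -0.0, -1.0]]
contact_force: [0.8, -0.4, 0.1]
width: -0.2
grip_force: 0.0
```

```bash
python3 -c "
from go import *
go(w(-122,0,94))
a=capture('top');b=capture('side')
o=np.hstack([cv2.resize(a[100:230,230:330],None,fx=4,fy=4),cv2.resize(b[150:280,290:390],None,fx=4,fy=4)])
cv2.imwrite('pics/rel.png',o)
"
```

```text
t 14.77 ee [501.4 -67.2 161.1] box [-122.6   -0.4] F [ 0.8 -0.4  0.1] w -0.2
turn [-0.001  0.008 -0.003] shift(after turn) [-0.019  0.013  2.236]
```

View pics/rel.png

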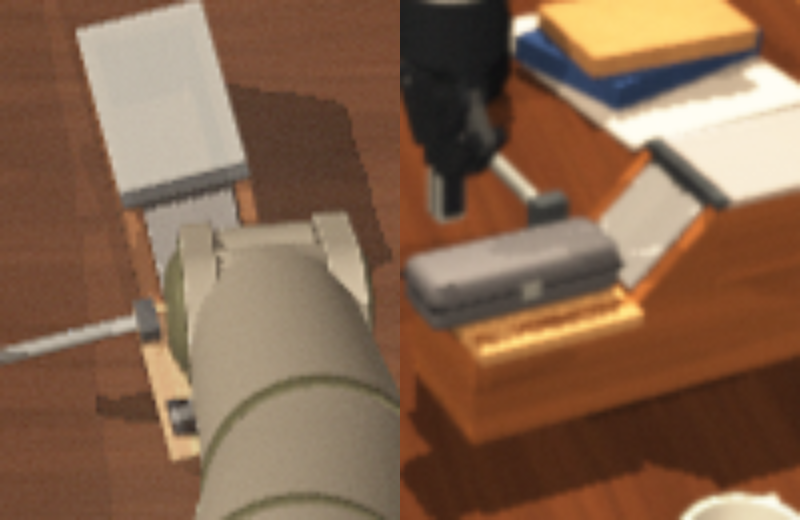

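After release the flap pushed the case back out. It now lies on the sill with its nose at about (615,245) in the right half and its tail overhanging. I'll measure its pose.

```bash
python3 - <<'E'
from go import *; import fit
b=capture('side')
roi=(291,203,347,234)
m=fit.casemask(b,'side',roi);ys,xs=np.nonzero(m);print(m.sum(),xs.min(),xs.max(),ys.min(),ys.max())
c=w(-80,0,0)
p,f=fit.casefit({'side':(b,roi)},[c[0],c[1],.234],85);print(p,f,R.T@(p[:2]-B))
for r in pinpoint('side','case')[:4]: print(r, back('side',r['centre'],85), R.T@(back('side',r['centre'],85)[:2]-B))
E
```

```text
1047 291 346 203 231
[ 5.55188684e+02 -5.12583848e+01  2.55390001e-01] 0.11673375503162742 [-66.51284525   2.63580666]
{'centre': [314.8, 221.1], 'score': 0.91} [547.33979271 -41.80229754  85.        ] [-71.95524201  13.65410953]
{'centre': [221.6, 211.9], 'score': 0.74} [287.97085416  55.7723549   85.        ] [-301.63085126  168.70949834]
{'centre': [210.2, 176.7], 'score': 0.58} [266.6253958  286.44387427  85.        ] [-268.90868833  398.04383614]
```

{"method": "servo_tool", "body": {
  "increments": [
    [0.22,0.5,0,0,0,0,0],
    [0.22,0.7,0,0,0,0,0],
    [0.22,0.3,0,0,0,0,0],
    [0.22,0,0,0.6,0,0,0],
    [0.22,0,0,0.8,0,0,0],
    [0.22,0,0,0.6,0,0,0],
    [0.22,0,0,0.3,0,0,0],
    [0.22,0,0,0,0,0,0],
    [0.22,0,0,0,0,0,0]
  ]
}}

```text
time: 15.72
ee_pos: [457.4, -77.4, 92.0]
tool_rot: [[-0.973, -0.232, -0.001], [-0.232, 0.973, 0.0], [0.001, 0.0, -1.0]]
contact_force: [-0.3, -1.0, 0.6]
width: 19.0
grip_force: 0.0
```

```bash
python3 -c "
from go import *
go(w(-140,1,91))
b=capture('side')
cv2.imwrite('pics/push0.png',cv2.resize(b[150:280,260:390],None,fx=4,fy=4))
"
```

```text
t 15.72 ee [457.4 -77.4  92. ] box [-1.677e+02 -1.000e-01] F [-0.3 -1.   0.6] w 19.0
turn [ 0.002 -0.007  0.002] shift(after turn) [-0.925  0.038  0.033]
```

View pics/push0.png

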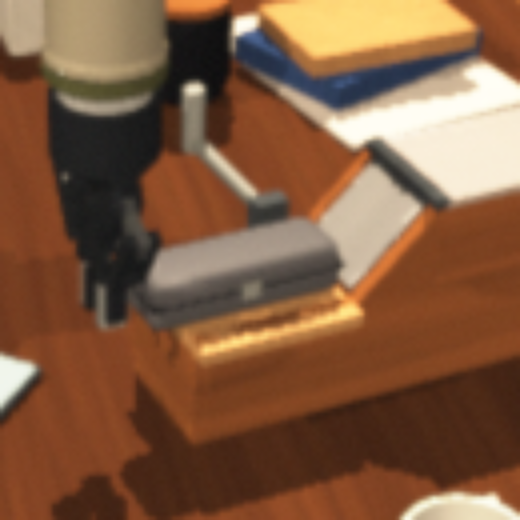

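The fingers stand behind the tail at (105,290), and the case is straight on the sill. I'll push with the two fingers slightly apart, for yaw stability.

{"method": "servo_tool", "body": {
  "increments": [
    [0.22,-0.2,0.06,0,0,0,0],
    [0.22,-0.25,0,0,0,0,0],
    [0.22,-0.25,0,0,0,0,0],
    [0.22,-0.25,0,0,0,0,0],
    [0.22,-0.25,0,0,0,0,0],
    [0.22,-0.25,0,0,0,0,0],
    [0.22,-0.25,0,0,0,0,0],
    [0.22,-0.25,0,0,0,0,0],
    [0.22,-0.25,0,0,0,0,0],
    [0.22,-0.25,0,0,0,0,0],
    [0.22,-0.25,0,0,0,0,0],
    [0.22,-0.2,0,0,0,0,0]
  ]
}}

```text
time: 16.77
ee_pos: [537.6, -56.5, 91.7]
tool_rot: [[-0.973, -0.231, -0.008], [-0.231, 0.973, -0.001], [0.008, 0.001, -1.0]]
contact_force: [-10.4, -2.5, -0.3]
width: 18.9
grip_force: 4.4
```

```bash
python3 -c "
from go import *
go(w(15,1,91))
for c in ('side','top'):
  b=capture(c)
  for r in pinpoint(c,'case')[:3]: q=back(c,r['centre'],85);print(c,round(r['score'],2),r['centre'],np.round(R.T@(q[:2]-B)))
"
```

```text
t 16.77 ee [537.6 -56.5  91.7] box [-84.9   1.6] F [-10.4  -2.5  -0.3] w 18.9
turn [ 0.007 -0.08  -0.009] shift(after turn) [-3.328 -0.021  0.024]
side 0.93 [338.2, 217.3] [-1.  5.]
side 0.92 [211.8, 177.5] [-266.  390.]
side 0.62 [221.4, 212.6] [-303.  165.]
top 0.69 [212.5, 276.0] [-262.  285.]
top 0.64 [133.5, 289.9] [-242.  526.]
```

{"method": "servo_tool", "body": {
  "increments": [
    [0.22,0,0,0,0,0,0],
    [0.22,0,0,0,0,0,0],
    [0.22,-0.15,0,0,0,0,0],
    [0.22,-0.15,0,0,0,0,0],
    [0.22,-0.15,0,0,0,0,0],
    [0.22,-0.15,0,0,0,0,0]
  ]
}}

```text
time: 17.47
ee_pos: [554.6, -52.5, 91.6]
tool_rot: [[-0.973, -0.231, -0.009], [-0.231, 0.973, -0.001], [0.009, 0.001, -1.0]]
contact_force: [-15.8, -3.1, 10.8]
width: 18.5
grip_force: 8.3
```

```bash
python3 -c "
from go import *
go(w(15,1,91))
b=capture('side');cv2.imwrite('pics/p2.png',b)
for r in pinpoint('side','case')[:2]: q=back('side',r['centre'],85);print(r['centre'],np.round(R.T@(q[:2]-B)))
"
```

```text
t 17.47 ee [554.6 -52.5  91.6] box [-67.4   1.6] F [-15.8  -3.1  10.8] w 18.5
turn [ 0.008 -0.086 -0.01 ] shift(after turn) [-2.746 -0.019  0.019]
[222.6, 209.2] [-294.  182.]
[344.1, 218.1] [13. -6.]
```

{"method": "servo_tool", "body": {
  "increments": [
    [0.22,-0.12,0,0,0,0,0],
    [0.22,-0.12,0,0,0,0,0],
    [0.22,-0.12,0,0,0,0,0],
    [0.22,-0.12,0,0,0,0,0],
    [0.22,0,0,0,0,0,0]
  ]
}}

```text
time: 17.98
ee_pos: [570.2, -48.9, 91.9]
tool_rot: [[-0.973, -0.231, -0.006], [-0.231, 0.973, -0.001], [0.006, 0.0, -1.0]]
contact_force: [-11.9, -2.8, 9.4]
width: 18.9
grip_force: 6.0
```

```bash
python3 -c "
from go import *
go(w(15,1,91))
a=capture('top');b=capture('side')
o=np.hstack([cv2.resize(a[100:230,230:330],None,fx=4,fy=4),cv2.resize(b[150:280,290:390],None,fx=4,fy=4)])
cv2.imwrite('pics/p3.png',o)
for r in pinpoint('side','case')[:2]: q=back('side',r['centre'],85);print(r['centre'],np.round(R.T@(q[:2]-B)))
"
```

```text
t 17.98 ee [570.2 -48.9  91.9] box [-51.4   1.5] F [-11.9  -2.8   9.4] w 18.9
turn [ 0.004 -0.06  -0.008] shift(after turn) [-2.212 -0.015  0.03 ]
[222.7, 212.0] [-299.  167.]
[209.0, 177.8] [-275.  392.]
```

{"method": "servo_tool", "body": {
  "increments": [
    [0.22,-0.15,0,0,0,0,0],
    [0.22,-0.15,0,0,0,0,0],
    [0.22,-0.15,0,0,0,0,0],
    [0.22,-0.15,0,0,0,0,0],
    [0.22,-0.15,0,0,0,0,0],
    [0.22,-0.15,0,0,0,0,0],
    [0.22,0,0,0,0,0,0]
  ]
}}

```text
time: 18.72
ee_pos: [600.1, -41.5, 92.0]
tool_rot: [[-0.973, -0.232, 0.001], [-0.232, 0.973, 0.0], [-0.001, 0.0, -1.0]]
contact_force: [-2.2, -1.7, 0.1]
width: 18.7
grip_force: 1.0
```

```bash
python3 -c "
from go import *
go(w(25,1,91))"
```

```text
t 18.72 ee [600.1 -41.5  92. ] box [-20.6   1.7] F [-2.2 -1.7  0.1] w 18.7
turn [0.001 0.005 0.003] shift(after turn) [-1.518 -0.023  0.032]
```

{"method": "servo_tool", "body": {
  "increments": [
    [0.22,-0.15,0,0,0,0,0],
    [0.22,-0.2,0,0,0,0,0],
    [0.22,-0.2,0,0,0,0,0],
    [0.22,-0.2,0,0,0,0,0],
    [0.22,-0.2,0,0,0,0,0],
    [0.22,-0.2,0,0,0,0,0],
    [0.22,-0.2,0,0,0,0,0],
    [0.22,-0.15,0,0,0,0,0],
    [0.22,0,0,0,0,0,0]
  ]
}}

```text
time: 19.47
ee_pos: [644.2, -31.0, 92.1]
tool_rot: [[-0.973, -0.232, 0.001], [-0.232, 0.973, 0.0], [-0.001, -0.0, -1.0]]
contact_force: [-1.8, -0.2, -0.4]
width: 18.6
grip_force: 0.9
```

```bash
python3 -c "
from go import *
go(w(38,1,91))"
```

```text
t 19.47 ee [644.2 -31.   92.1] box [24.8  1.7] F [-1.8 -0.2 -0.4] w 18.6
turn [-0.     0.014  0.003] shift(after turn) [-0.44  -0.023  0.035]
```

{"method": "servo_tool", "body": {
  "increments": [
    [0.22,-0.2,0,0,0,0,0],
    [0.22,-0.1,0,0,0,0,0],
    [0.22,0,0,0,0,0,0],
    [0.22,0.3,0,0,0,0,0],
    [0.22,0.5,0,0,0,0,0],
    [0.22,0.5,0,0,0,0,0],
    [0.22,0.6,0,0,0,0,0],
    [0.22,0.6,0,0,0,0,0],
    [0.22,0.6,0,0,0,0,0],
    [0.22,0.5,0,-0.5,0,0,0],
    [0.22,0,0,-0.9,0,0,0],
    [0.22,0,0,-0.9,0,0,0]
  ]
}}

```text
time: 20.47
ee_pos: [545.4, -54.7, 161.7]
tool_rot: [[-0.973, -0.231, -0.0], [-0.231, 0.973, 0.0], [0.0, 0.0, -1.0]]
contact_force: [1.1, 0.3, -0.3]
width: 18.8
grip_force: 0.0
```

{"method": "servo_tool", "body": {
  "increments": [
    [0.22,0.9,0,-0.9,0,0,0],
    [0.22,0.5,0.6,-0.7,0,0,0],
    [0.22,0,1,0,0,0,0],
    [0.22,0,1,0,0,0,0],
    [0.22,0,1,0,0,0,0],
    [0.22,0,1,0,0,0,0],
    [0.22,0,1,0,0,0,0],
    [0.22,0,1,0,0,0,0],
    [0.22,0,1,0,0,0,0],
    [0.22,0,0.5,0,0,0,0],
    [0.22,0,0,0,0,0,0]
  ]
}}

```text
time: 21.38
ee_pos: [448.9, 176.3, 209.6]
tool_rot: [[-0.971, -0.237, 0.003], [-0.237, 0.971, 0.003], [-0.003, 0.002, -1.0]]
contact_force: [0.1, 0.6, -0.1]
width: 18.9
grip_force: 0.0
```

```bash
python3 -c "
from go import *
st()
a=capture('top');b=capture('side')
o=np.hstack([cv2.resize(a[90:220,220:320],None,fx=4,fy=4),cv2.resize(b[150:280,290:390],None,fx=4,fy=4)])
cv2.imwrite('pics/end.png',o)
"
```

```text
t 21.38 ee [448.9 176.3 209.6] box [-117.1  248.7] F [ 0.1  0.6 -0.1] w 18.9
```

View pics/end.png

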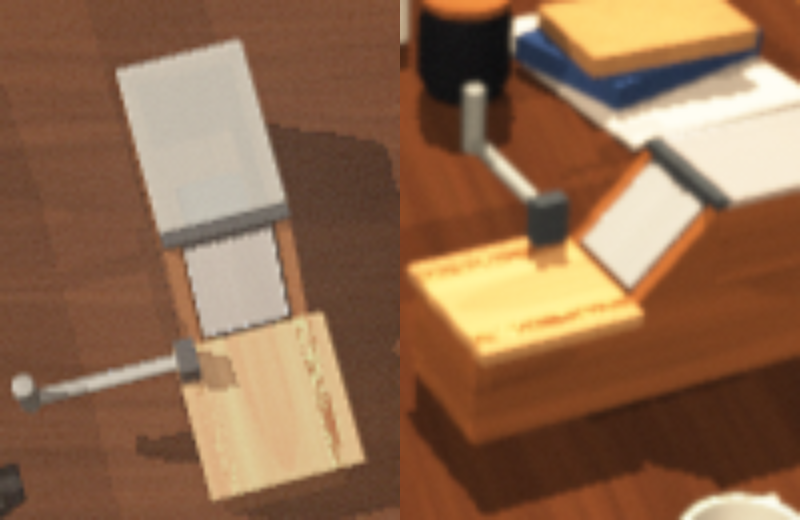

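The flap is shut flush, the sill is empty with no case on it, and the bolt is still drawn with its grip at (25,390). A faint shape shows under the clear roof at about (225,190). Handing in.

```bash
python3 -c "
from h import *
print(ctrl.close_job())"
```

```text
the job is handed in; nothing more can be done
None
```

I drew the bolt, pushed the case in through the flap, which shut behind it, and handed the job in at about 21 s; the result was not reported, and I only saw the case faintly through the roof.

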